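# Short spin on the bench centrifuge

### The job

Give the tubes in the small centrifuge a short spin: push its open lid right down shut, then tip the rocker switch fully on by pressing down its raised green-marked end, and then press the blue key fully down and keep it pressed: the program finishes while the fingers still hold the blue key down. Only touch and press with the fingertips: pick nothing up, do not open the lid any further, never press the red key, never press a control before its turn, and leave everything else on the bench where it stands.

Things in the scene. Friction and masses are not known exactly. Their poses are not given: they have to be found in the camera images.
- centrifuge: small white bench centrifuge, fixed to the table, 220 (x) x 280 (y) x 90 mm high. Origin at the centre of its underside, z up, x from its front (robot side) to its back. The left part (+y) is the open rotor chamber with a hinged lid; the right part (-y) is a flat deck, top 90 mm above the origin, carrying three control modules in a row along x
- lid (a joint): angle of the lid in rad: 0 shut (resting flat on the chamber rim), growing as it opens, stop at 1.2; starts 0.5 to 0.85. A stiff hinge keeps the lid at whatever angle it is left; about 1 to 3 N at the push patch moves it
- lid_push (a point): centre of the dark rubber patch on the lid's outer (upper) face, 15 mm in from its free (front) edge, on its middle line, 195 mm from the hinge line. The lid is a grey frame with a clear window, 210 long from hinge to free edge, 166 wide, 12 mm thick; this point lies on the outer face, 12 mm above the hinge line when shut. Its frame turns with the lid
- lid_hinge (a point): point on the lid's hinge line, at its middle: at the back (+x of the centrifuge) edge of the chamber, 105 mm behind and 55 mm left of the centrifuge's origin, 90 mm above the table. The line runs along the centrifuge's y; the underside of the lid passes through it. Shut, the lid reaches from here to the front (-x of the centrifuge)
- rocker_mod: black module base 62 (x) x 56 (y) x 12 mm, fixed on the deck, axes parallel to the centrifuge's; it carries the rocker switch. Origin at the centre of its underside. The three modules stand 68 mm apart along the centrifuge's x, in any order
- rocker (a joint): angle of the near-black rocker paddle in rad: 0 off (its front, green-marked end is raised), 0.4 fully on (that end is down); counts as on above 0.3. It has no spring and stays where it is left; about 2 N on the green end tips it
- rocker_on_end (a point): point on the top face of the rocker paddle at its green-marked front (-x) end, 21 mm from the tilt axis, about 27 mm above the module's underside when off and 8 mm lower when on. The paddle is 56 (x) x 28 (y) mm and tilts about its middle, about the centrifuge's y. Press this end down
- pulse_mod: black module base like the rocker's, with the round blue key. Origin at the centre of its underside
- pulse (a joint): travel of the blue key in m: 0 up, 0.006 fully down, counts as down above 0.0045. Spring return; about 5 N holds it fully down
- pulse_top (a point): centre of the top of the blue key, 36 mm across, 22 mm above the module's underside when up. Presses straight down
- stop_mod: black module base like the rocker's, with the round red key. Origin at the centre of its underside
- stop (a joint): travel of the red key in m, 0 up, 0.006 fully down, same spring as the blue one; not to be pressed (2 mm counts as pressed)
- stop_top (a point): centre of the top of the red key, 36 mm across, 22 mm above the module's underside when up
- rack: bystander: green tube rack, fixed, 160 x 60 x 50 mm, to the left of the centrifuge. Origin under its centre
- tube_a: bystander: white tube with a blue cap, 19 mm across, 89 mm tall, standing loose in the rack, its top 99 mm above the table. Origin under its centre
- tube_b: bystander: white tube with a red cap, otherwise like tube_a
- vial: bystander: small vial with a blue cap, 24 mm across, 45 mm tall, loose on the table close to the right side of the centrifuge. Origin under its centre
- dish: bystander: clear covered dish, 92 mm across, 16 mm high, loose, to the right of the centrifuge. Origin under its centre
- plate_box: bystander: flat blue plate box, 88 x 130 x 30 mm, loose, behind the centrifuge. Origin under its centre
- bottle: bystander: amber glass bottle with a black cap, 60 mm across, 131 mm tall, loose, to the right and nearer the robot. Origin under its centre
- pen: bystander: white marker with a blue cap, 135 mm long, 14 mm thick, lying loose in front of the centrifuge. Origin on its underside near the middle, x along it

How it is judged:
By the outcome, as a careful person would: the job done as asked, in the order asked, and still so for the second after the job is handed in, while the arm keeps its last pose, push and grip.
It also fails if it takes over 42 s, if anything falls off the work surface, if the arm or the gripper's body presses on something with over 40 N, if the wrist force passes 120 N, or if a joint passes its speed limit or range.

### The arm

A 6-joint arm with a two-finger parallel gripper is mounted at the origin on the work surface. World frame = base frame: x ahead of the robot, y to its left, z up, the work surface at z = 0. Lengths are in mm, angles in degrees, forces in N, time in s.
With the tool pointing down it reaches from about 325 to 925 mm from the base axis. Payload 3.1 kg.
Tool frame: the origin (TCP) lies at the very end of the fingers, on their centre line; the grasp point (between the pads) lies grasp_offset behind it (grasp_offset is the distance from the TCP to the grasp point, in mm); z points along the fingers, x is the direction in which the jaws open and shut, and the axes are right-handed (so a half turn about z gives the same grasp; the last joint's range is limited). The gripper opens to 85 mm and grips with 20 to 120 N. Pads are 22 mm wide; open, the fingers measure 114 mm over their backs; the gripper's body (76 mm by 85 mm) begins 54 mm behind the grasp point. The pads swing forward as they close: fully open they stand 13 mm farther back than shut.
Start: joints at [-75.012, 12.427, 92.441, -0, 75.132, -6.429], TCP at [228.244, -581.845, 204.4] pointing down, gripper open.
Joint ranges: [-157.48, 157.48], [-44.54, 120.13], [17.64, 146.25], [-64.5, 244.5], [7.68, 150.69], [-147.95, 147.95]. Speed limits (degrees/s): [159.86, 159.86, 180, 180, 180, 180].

### API

Orientations are given as [roll, pitch, yaw] about the fixed x, y, z axes, in that order (R = Rz(yaw) Ry(pitch) Rx(roll)).
In Python, from station import * gives the robot as it stands. Calls block until the motion is done:
- goto(position, orientation): joint-space move of the TCP to a pose.
- move_l(position, attitude=None, speed=150): straight line of the TCP; attitude=None keeps the orientation; speed is the mean speed in mm/s.
- move_j(angles): joint-space move.
- grip(opening, squeeze=None): finger opening in mm; squeeze is the grip in N (None keeps the last); returns when the fingers have stopped.
- wait(seconds).
- solve_ik(position, orientation): joint angles nearest the present ones, or None.
- get_obs(): the state.
- get_image(name): name is "side" or "top" or "wrist"; returns the picture (400x640x3 uint8, red, green, blue); there is no depth.
- get_calibration(name): a dict with "fx", "fy", "cx", "cy" (pixels), "R" (3x3) and "t" (3): a world point X has camera coordinates R X + t; the wrist camera has in their place "mount" (4x4, takes a point from camera to tool coordinates, whose origin is the TCP and whose axes are the tool frame's). Camera axes: x right, y down, z forward; pixel columns grow to the right and rows downward; lengths in mm; the calibration is good to about 2 mm. A picture is of the moment at which its call begins: read the wrist's pose just before it. get_calibration takes no time and is no camera call.
A pose or a line that the arm cannot do raises Unreachable and nothing moves.
- sign_off(): hands the job in, once; it reports no verdict.
Trained networks look in the newest picture that a camera, given by its name, has taken for a name from the list of things; names that differ only in an ending like _2 or _b are one class to them, and where a whole thing is asked for, a point or a joint stands for the part that bears it (a point fixed in the world has none). Each returns a list of dicts, best first, with "score" (0 to 1); they miss things now and then, are a little off and sometimes report something else, mostly with a low value. They report only what shows in the picture. A call takes as long as a camera call.
- spot_in(name, camera): "extent" ([centre column, centre row, width, height] in pixels, round what is visible of it).
- regions_of(name, camera): "region" (400x640 bool, what is visible of it) and "extent" ([centre column, centre row, width, height] in pixels, round what is visible of it).
The state is a dict: "t": time; "joint_pos": joint angles; "qvel": joint speeds; "effort": joint torques, N m; "tcp_pos": TCP position; "ee_rot": TCP orientation; "wrist_force": force on the tool from outside, world axes, zero at the start; "moment": the same for the moment, N m; "grip_width": finger opening in mm.
Only numpy, scipy, OpenCV 4.12 (cv2) and the standard library are available. Lean on these libraries where they do the work, as an engineer would, in place of code of your own. Each camera call takes 0.05 s, during which the arm holds its last target.

## Working session

There is one attempt and no reset: what is moved stays moved. The work goes in short steps, each a Python script; the robot and the scene stay as the last script left them, time stands still between calls to the robot, and variables do not carry over. Pictures are saved under pics/ and viewed, and the job is handed in when it is done.

```bash
mkdir -p pics; ls
python3 - <<'E'
from station import *
import cv2
for n in("side","top","wrist"):
    im=get_image(n); cv2.imwrite(f"pics/{n}0.png",im[:,:,::-1]); c=get_calibration(n)
    print(n,c)
for n in ["rocker_on_end","pulse_top","stop_top","lid_push","centrifuge","rocker_mod","pulse_mod","stop_mod"]:
    for cam in("side","top"):
        print(n,cam,[(round(d["score"],2),[round(float(v),1) for v in d["extent"]]) for d in spot_in(n,cam)[:3]])
o=get_obs();print(o)
E
```

```text
pics
side {'fx': 443.9133695527115, 'fy': 443.9133695527115, 'cx': 317.80464596027525, 'cy': 199.99381062029715, 'R': array([[-0.81458027, -0.57978952, -0.01740996],
       [-0.27409976,  0.41120391, -0.86935647],
       [ 0.51120281, -0.70338856, -0.49387875]]), 't': array([ 463.98374003,  260.66378826, 1020.28140717])}
top {'fx': 444.73822025526783, 'fy': 444.73822025526783, 'cx': 317.1611387920757, 'cy': 199.91052484141582, 'R': array([[ 0.01466494, -0.999867  ,  0.00713547],
       [-0.9880356 , -0.01558639, -0.15343638],
       [ 0.15352719, -0.00479996, -0.98813277]]), 't': array([ -44.59881024,  574.24480242, 1358.56307964])}
wrist {'fx': 304.515933387046, 'fy': 304.515933387046, 'cx': 316.2633293516867, 'cy': 198.3199718252673, 'mount': array([[ 9.99999519e-01, -9.77276175e-04, -8.40732971e-05,
        -4.03398851e-01],
       [ 9.63378648e-04,  9.62415285e-01,  2.71580359e-01,
        -6.74545290e+01],
       [-1.84495588e-04, -2.71580309e-01,  9.62415763e-01,
        -1.69769431e+02],
       [ 0.00000000e+00,  0.00000000e+00,  0.00000000e+00,
         1.00000000e+00]])}
roc
[... 934 characters left out ...]
p [(0.57, [314.8, 179.6, 17.1, 25.4])]
{'t': 0.95, 'joint_pos': array([-7.50117416e+01,  1.24260646e+01,  9.24405200e+01,  1.04892637e-03,
        7.51324558e+01, -6.42861237e+00]), 'qvel': array([-0.0984891 ,  0.0853178 ,  0.05575961, -0.01519107,  0.00126711,
       -0.02049135]), 'effort': array([ 5.11799772e-04, -3.96893907e+01, -3.04263496e+01, -1.04085830e-04,
        5.71141845e-04,  3.39874518e-06]), 'tcp_pos': array([ 228.2493001 , -581.84786921,  204.4198021 ]), 'ee_rot': array([-1.79999100e+02, -1.06700054e-03, -6.85833984e+01]), 'wrist_force': array([-0.1443686 ,  0.72327278, -0.57733884]), 'moment': array([-0.07074756, -0.00341553,  0.05894624]), 'grip_width': 85.52347483708543}
```

Run:
```python
import cv2
a=cv2.imread('pics/side0.png')[150:320,200:400];cv2.imwrite('pics/side0c.png',cv2.resize(a,(800,600) if 0 else (700,595),interpolation=cv2.INTER_CUBIC))
a=cv2.imread('pics/top0.png')[120:270,190:390];cv2.imwrite('pics/top0c.png',cv2.resize(a,(800,600),interpolation=cv2.INTER_CUBIC))
```

```text
(no output)
```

View pics/side0.png

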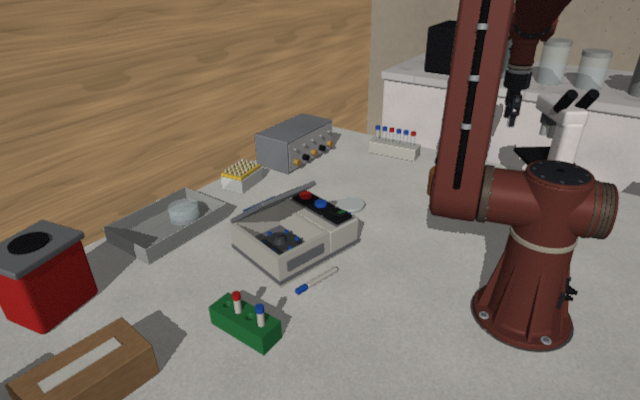

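View pics/top0.png

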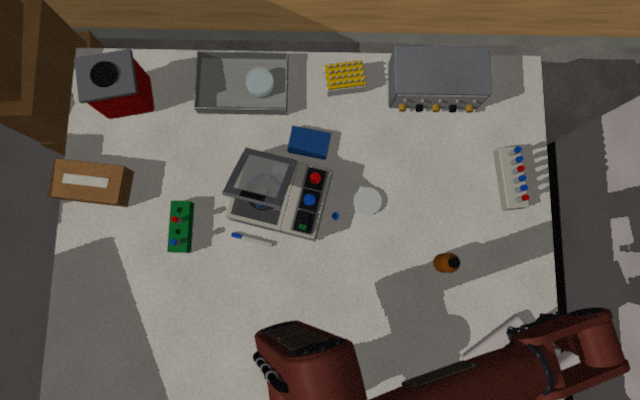

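View pics/side0c.png

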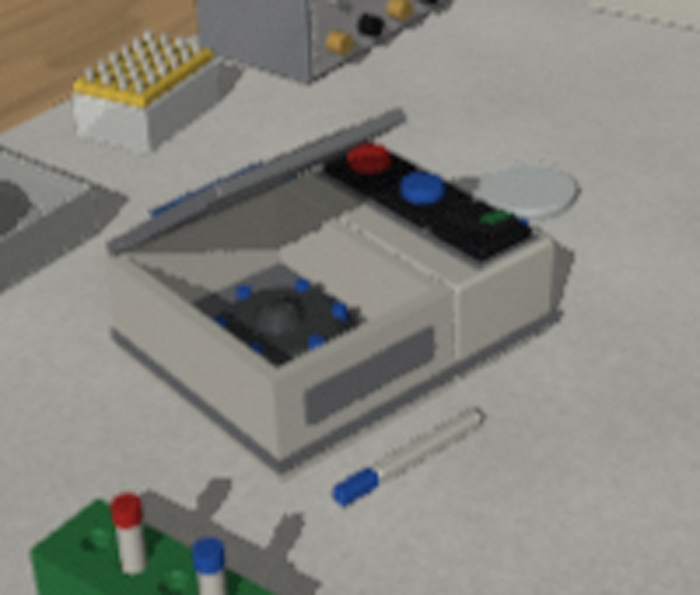

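View pics/top0c.png

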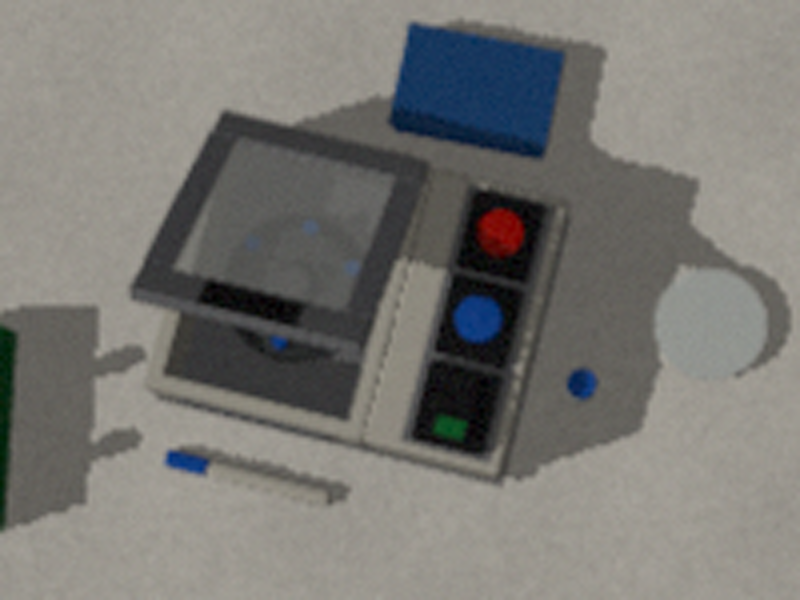

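```bash
cat > h.py <<'E'
from station import *
import numpy as np
from scipy.optimize import least_squares
def proj(c,P):
    X=c["R"]@np.asarray(P)+c["t"]; return np.array([c["fx"]*X[0]/X[2]+c["cx"],c["fy"]*X[1]/X[2]+c["cy"]])
def world(p,l):
    c,s=np.cos(p[2]),np.sin(p[2]); return np.array([p[0]+c*l[0]-s*l[1],p[1]+s*l[0]+c*l[1],l[2]])
def lid(a,r,y,h):  # r from hinge toward front, h above underside
    return [105-r*np.cos(a)+h*np.sin(a)*1.0*1, y, 90+r*np.sin(a)+h*np.cos(a)]
E
cat > fit.py <<'E'
from h import *
T=get_calibration("top");S=get_calibration("side")
t=lambda u,v:np.array([190+u/4,120+v/4])
s=lambda u,v:np.array([200+u/3.5,150+v/3.5])
obs=[(T,lambda p:[68,p[3],112],t(500,232)),(T,lambda p:[0,p[3],112],t(478,319)),(T,lambda p:[-89,p[3],116],t(450,428)),
(S,lambda p:[68,p[3],112],s(369,157)),(S,lambda p:[0,p[3],112],s(422,186)),(S,lambda p:[-89,p[3],116],s(495,216)),
(T,lambda p:lid(p[4],195,55,12),t(249,300)),(T,lambda p:lid(p[4],210,55+83,12),t(135,292)),(T,lambda p:lid(p[4],210,55-83,12),t(363,345)),
(S,lambda p:lid(p[4],210,55+83,12),s(403,112)),
(T,lambda p:[-110,140,90],t(150,382)),(T,lambda p:[-110,-140,90],t(498,466)),
(S,lambda p:[-110,140,90],s(278,375)),(S,lambda p:[-110,-140,90],s(553,243)),(S,lambda p:[-110,140,0],s(283,470))]
f=lambda p:np.concatenate([proj(c,world(p,l(p)))-o for c,l,o in obs])
r=least_squares(f,[500,0,-.25,-90,.7],loss='soft_l1',x_scale=[100,100,.1,10,.1])
p=r.x;print(p.round(3));print(f(p).reshape(-1,2).round(1).tolist())
for n,l in dict(red=[68,p[3],112],blue=[0,p[3],112],green=[-68-21,p[3],117],patch=lid(p[4],195,55,12),patch0=lid(0,195,55,12),hinge=[105,55,90]).items(): print(n,world(p,l).round(1))
np.save("p.npy",p)
E
python3 fit.py
```

```text
[ 5.88103e+02  7.60300e+01 -2.36000e-01 -9.07800e+01  6.44000e-01]
[[0.0, -0.5], [-0.1, -0.8], [-0.6, 0.5], [-0.3, -2.3], [-0.2, -2.1], [0.6, -0.0], [1.8, 0.2], [-0.5, -1.6], [0.9, 0.1], [-53.0, 18.4], [-0.9, 0.6], [1.7, 2.6], [-0.6, 0.6], [2.1, -3.1], [0.1, 2.3]]
red [633.  -28.1 112. ]
blue [566.9 -12.2 112. ]
green [480.4   8.6 117. ]
patch [558.5 139.7 216.7]
patch0 [513.5 150.5 102. ]
hinge [703. 105.  90.]
```

```bash
sed -i 's/(S,lambda p:lid(p\[4\],210,55+83,12),s(403,112))/(S,lambda p:lid(p[4],210,55-83,12),s(404,112))/' fit.py; python3 fit.py
```

```text
[ 5.89527e+02  7.76400e+01 -2.36000e-01 -9.29040e+01  6.17000e-01]
[[0.2, -0.9], [0.1, -1.1], [-0.5, 0.2], [-0.4, -2.4], [-0.4, -2.3], [0.4, -0.2], [1.1, 1.1], [-1.1, -0.6], [0.1, 1.0], [0.4, -1.3], [-1.4, 0.1], [1.1, 2.1], [-1.5, 0.7], [1.3, -3.0], [-0.7, 2.4]]
red [633.9 -28.6 112. ]
blue [567.8 -12.7 112. ]
green [481.3   8.1 117. ]
patch [556.6 142.1 212.7]
patch0 [514.9 152.1 102. ]
hinge [704.5 106.6  90. ]
```

Run:
```python
from h import *
import cv2
grip(0)
goto([520,90,300],[180,0,76.5])
o=get_obs();print(o["t"],o["tcp_pos"],o["ee_rot"],o["joint_pos"].round(1),o["grip_width"],o["wrist_force"])
cv2.imwrite("pics/w1.png",get_image("wrist")[:,:,::-1])
c=get_calibration("wrist");M=c["mount"]
from scipy.spatial.transform import Rotation as Ro
Rt=Ro.from_euler('xyz',o["ee_rot"],degrees=True).as_matrix()
p=np.load("p.npy")
def pw(P):
    x=np.linalg.inv(M)@np.r_[Rt.T@(P-o["tcp_pos"]),1]; return (c["fx"]*x[0]/x[2]+c["cx"],c["fy"]*x[1]/x[2]+c["cy"])
for n,l in dict(red=[68,p[3],112],blue=[0,p[3],112],green=[-68-21,p[3],117],patch=lid(p[4],195,55,12),fl=[-110,140,90],fr=[-110,-140,90]).items(): print(n,np.round(pw(world(p,l)),1))
```

```text
4.325 [520.13368756  89.22464111 299.78608843] [-1.79987042e+02  2.24528248e-02  7.64245625e+01] [  2.1  -3.2  99.   -0.   84.3 -74.3] 0.24579233399803246 [0.54576218 0.11481058 0.73543057]
red [250.2 277. ]
blue [246.8 228.7]
green [241.  158.5]
patch [384.  220.5]
fl [434.9 137.9]
fr [206.7 138.3]
```

View pics/w1.png

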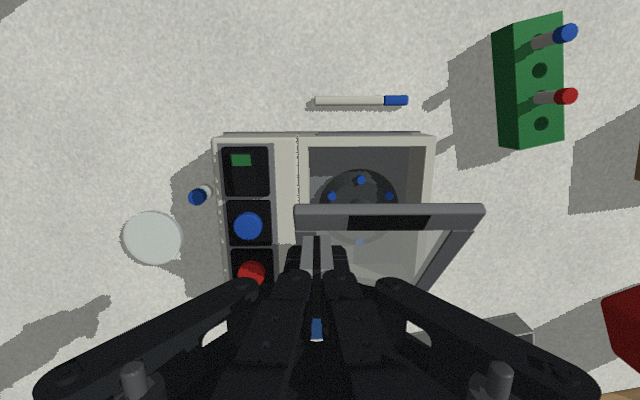

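Run:
```python
from h import *
p=np.load("p.npy")
def P(a,e): 
    q=lid(a,195,52,12); q[2]+=e; return world(p,q)
move_l(P(p[4],25),speed=200)
for a in [.5,.38,.26,.16,.08,.03]:
    move_l(P(a,2),speed=80); o=get_obs(); print(a,round(o["t"],2),o["tcp_pos"].round(1),o["wrist_force"].round(1))
for e in (1,-1,-2,-3,-4,-5):
    move_l(P(0,e),speed=40); o=get_obs(); print(e,round(o["t"],2),o["tcp_pos"].round(1),o["wrist_force"].round(1))
    if o["wrist_force"][2]>12: break
```

```text
0.5 5.66 [543.3 142.2 195.9] [ 1.  -0.2 -0.1]
0.38 6.1 [531.4 144.8 174.4] [ 0.7 -0.5 -0.5]
0.26 6.54 [522.8 146.8 152.7] [ 0.8  0.6 -0.3]
0.16 6.93 [517.5 148.1 133.8] [ 0.3 -0.9 -0.4]
0.08 7.28 [514.8 148.7 118.5] [0.3 0.3 0.9]
0.03 7.55 [513.9 149.  109. ] [-0.1  0.9 -0.7]
1 7.88 [513.9 149.2 102.6] [-0.6  0.3 -0. ]
-1 8.12 [514.2 149.2 100.9] [-0.5  0.6 -0. ]
-2 8.38 [514.2 149.2 100. ] [-0.4  0.3  0.4]
-3 8.62 [514.2 149.3  98.9] [0.4 0.3 0.5]
-4 8.88 [514.2 149.3  97.9] [0.3 0.9 0.7]
-5 9.12 [514.1 149.2  96.9] [ 0.2 -0.3  0.2]
```

Run:
```python
from h import *
import cv2
a=get_image("side")[150:320,200:400,::-1];cv2.imwrite('pics/s2.png',cv2.resize(a,(700,595)))
cv2.imwrite("pics/w2.png",get_image("wrist")[:,:,::-1])
```

```text
(no output)
```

View pics/s2.png

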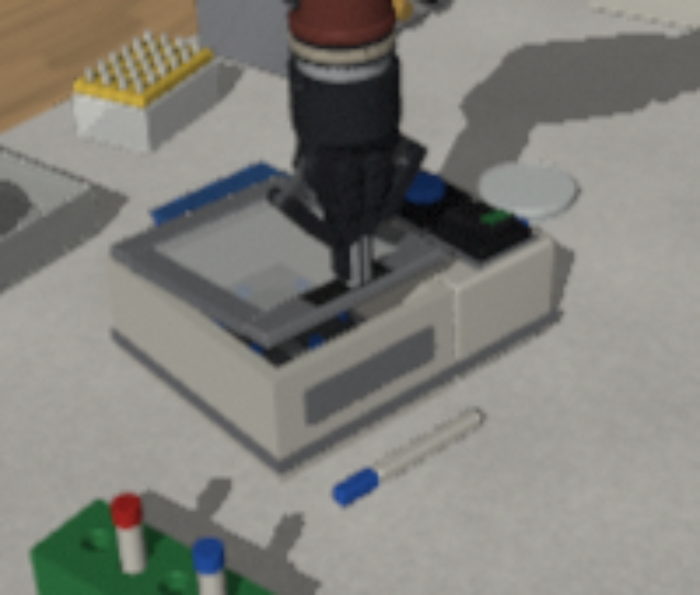

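View pics/w2.png

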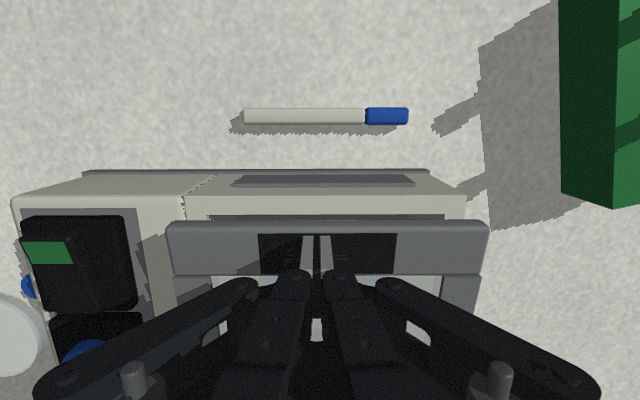

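Run:
```python
from h import *
import cv2
p=np.load("p.npy")
b=get_obs()["tcp_pos"]
for e in range(1,16):
    move_l([b[0],b[1],96.9-e],speed=30); o=get_obs(); print(e,round(o["t"],2),o["tcp_pos"].round(1),o["wrist_force"].round(1))
    if o["wrist_force"][2]>10: break
a=get_image("side")[150:320,200:400,::-1];cv2.imwrite('pics/s3.png',cv2.resize(a,(700,595)))
```

```text
1 9.47 [514.1 149.2  95.8] [ 0.1 -0.4  0.5]
2 9.72 [514.1 149.2  94.8] [-0.1  0.5 -0.4]
3 9.97 [514.1 149.2  93.8] [ 0.9 -0.4  0.3]
4 10.22 [514.1 149.2  92.8] [-0.1  0.2  0.2]
5 10.47 [514.1 149.2  91.8] [0.1 0.5 0.7]
6 10.72 [514.1 149.2  90.8] [ 0.1 -0.   0.9]
7 10.97 [514.2 149.2  89.8] [ 0.6 -0.5  0.1]
8 11.22 [514.2 149.2  88.8] [-0.9  0.2  0.5]
9 11.47 [514.1 149.2  87.8] [-0.2  0.6  0.3]
10 11.72 [514.1 149.2  86.8] [0.6 0.6 0.5]
11 11.97 [514.1 149.2  85.8] [ 0.   1.1 -0.4]
12 12.22 [514.2 149.2  84.8] [-1.1  0.8  0.4]
13 12.47 [514.1 149.2  83.8] [ 0.1  0.5 -0.5]
14 12.72 [514.1 149.2  82.8] [0.2 0.6 0.8]
15 12.97 [514.1 149.2  81.8] [-0.6 -0.7 -0.3]
```

View pics/s3.png

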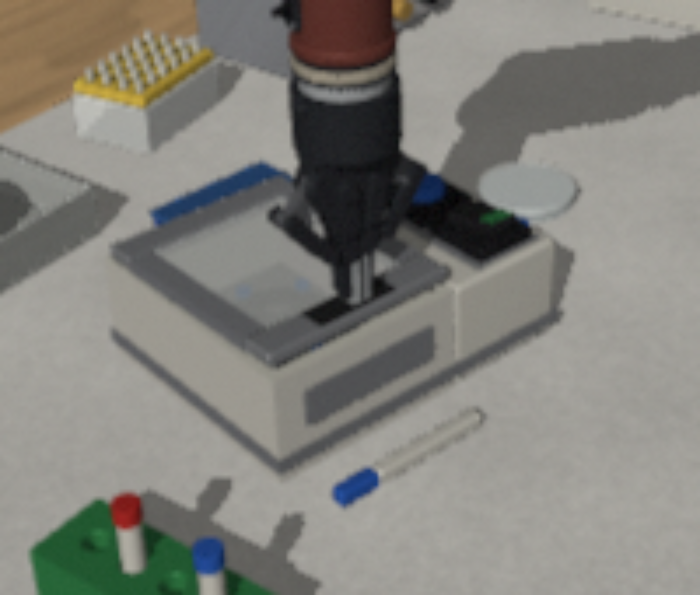

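```bash
python3 - <<'E'
from h import *
S=get_calibration("side");o=get_obs();t=o["tcp_pos"]
for dz in(0,10,20,30): print(dz,((proj(S,t+[0,0,dz])-[200,150])*3.5).round(0))
p=np.load("p.npy")
for a in(0,.03,.06):print(a,[((proj(S,world(p,lid(a,r,y,12)))-[200,150])*3.5).round(0).tolist() for r,y in((210,138),(210,-28),(195,55))])
print(o["effort"].round(2),o["moment"],t,o["grip_width"])
E
python3 - <<'E'
import cv2
a=cv2.imread('pics/s3.png')[230:400,230:500];cv2.imwrite('pics/s3c.png',cv2.resize(a,(800,504)))
E
```

```text
0 [354. 325.]
10 [354. 314.]
20 [353. 303.]
30 [353. 291.]
0 [[270.0, 359.0], [448.0, 270.0], [350.0, 304.0]]
0.03 [[269.0, 351.0], [448.0, 263.0], [349.0, 297.0]]
0.06 [[268.0, 344.0], [447.0, 255.0], [348.0, 290.0]]
[-3.000e-02 -3.358e+01 -2.632e+01 -2.000e-02  2.000e-02 -0.000e+00] [ 0.07160952 -0.03136978  0.02006509] [514.11532103 149.13920961  81.79229153] -0.18577924807575472
```

View pics/s3c.png

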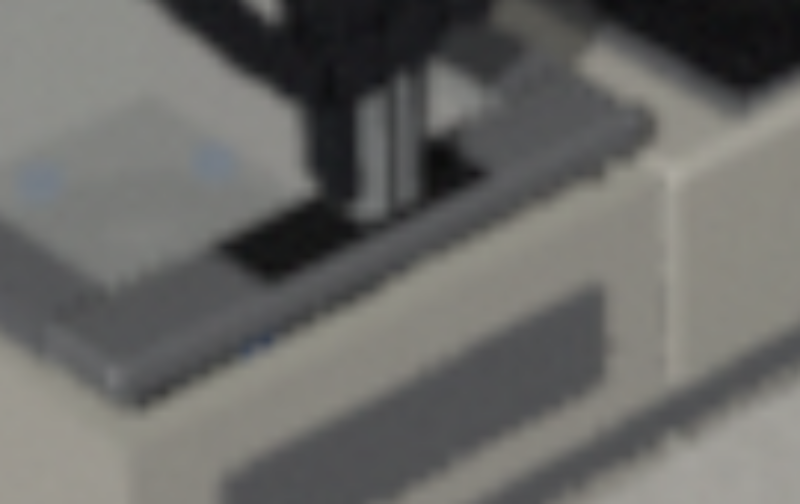

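Run:
```python
from h import *
import cv2
for e in range(1,16):
    z=81.9-e*.7
    move_l([514.1,149.2,z],speed=30); o=get_obs(); print(round(o["t"],2),round(z,1),o["tcp_pos"].round(2),o["wrist_force"].round(1),o["effort"][1:3].round(2))
    if o["wrist_force"][2]>6: break
a=get_image("side")[150:320,200:400,::-1];cv2.imwrite('pics/s4.png',cv2.resize(a[70:120,60:150],(800,444)))
cv2.imwrite("pics/w4.png",get_image("wrist")[:,:,::-1])
```

```text
13.28 81.2 [514.07 149.17  81.13] [0.5 0.4 0.8] [-33.52 -26.27]
13.53 80.5 [514.08 149.18  80.43] [0.3 0.4 0.2] [-33.49 -26.25]
13.78 79.8 [514.04 149.2   79.71] [-0.1  0.3  0.6] [-33.52 -26.26]
14.03 79.1 [514.05 149.21  79.01] [0.3 0.4 0.5] [-33.56 -26.26]
14.28 78.4 [514.07 149.21  78.32] [-1.   0.4  0.9] [-33.6  -26.23]
14.53 77.7 [514.1  149.19  77.62] [-0.6  0.4  1.1] [-33.62 -26.2 ]
14.78 77.0 [514.13 149.21  76.94] [-0.5  0.3 -0. ] [-33.62 -26.16]
15.03 76.3 [514.09 149.21  76.21] [0.1 0.5 0.4] [-33.64 -26.11]
15.28 75.6 [514.1  149.17  75.53] [ 0.1 -0.4 -0.8] [-33.66 -26.07]
15.53 74.9 [514.14 149.2   75.15] [-0.5 -0.5  3.4] [-32.55 -25.64]
15.78 74.2 [514.14 149.22  75.08] [-3.2 -0.6  6.9] [-30.9  -25.04]
```

View pics/s4.png

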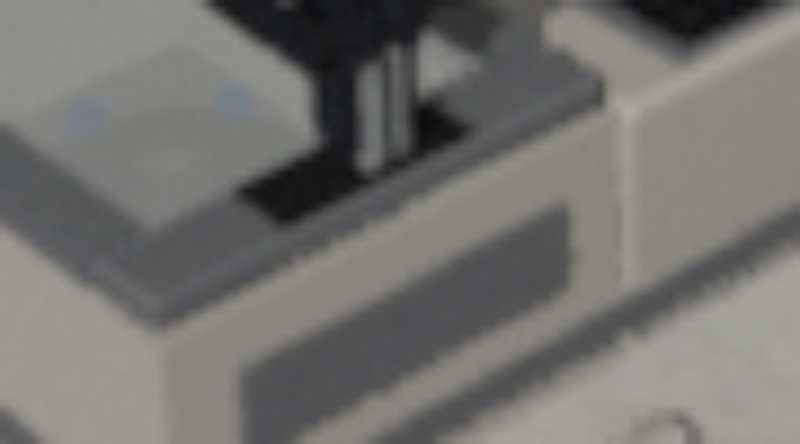

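View pics/w4.png

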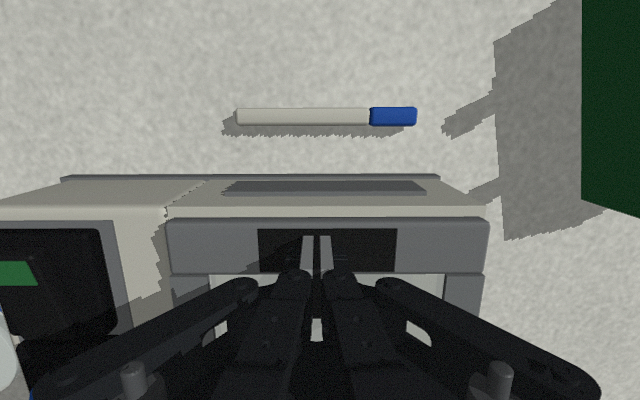

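Run:
```python
from h import *
import cv2
p=np.load("p.npy")
move_l([514.1,149.2,115],speed=120)
w=world(p,[-68-25,p[3],105]);print(w)
move_l(w,speed=200)
o=get_obs();print(o["t"],o["tcp_pos"],o["wrist_force"])
cv2.imwrite("pics/w5.png",get_image("wrist")[:,:,::-1])
a=get_image("side")[150:320,200:400,::-1];cv2.imwrite('pics/s5.png',cv2.resize(a,(700,595)))
```

```text
[477.39795636   9.03048676 105.        ]
17.2417 [477.36658777   9.40301332 104.77608892] [ 0.25236456  0.39406345 -0.36358577]
```

View pics/s5.png

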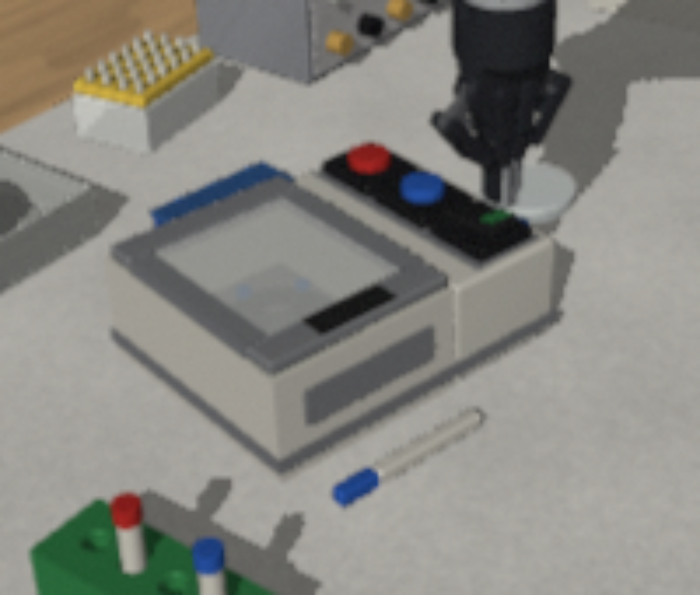

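View pics/w5.png

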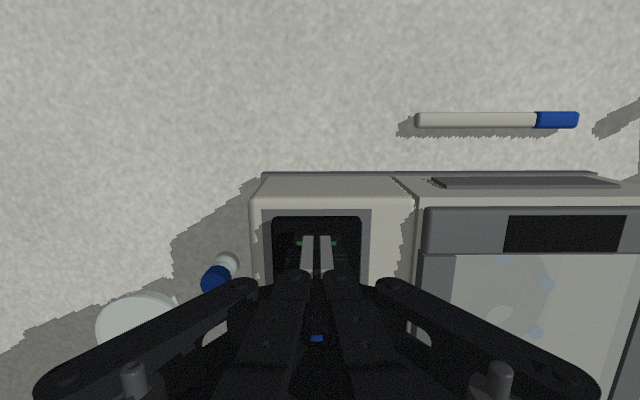

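Run:
```python
from h import *
import cv2
w=get_obs()["tcp_pos"]
move_l([w[0],w[1],94],speed=60)
z=94
while z>70:
    z-=1
    move_l([w[0],w[1],z],speed=40); o=get_obs(); print(round(o["t"],2),round(z,1),o["tcp_pos"][2].round(2),o["wrist_force"].round(1),o["effort"][1:3].round(2))
    if o["wrist_force"][2]>9: break
a=get_image("side")[150:320,200:400,::-1];cv2.imwrite('pics/s6.png',cv2.resize(a[30:110,70:180],(800,582)))
```

```text
17.93 93 93.06 [ 0.1 -0.1  1.4] [-27.93 -26.56]
18.18 92 92.03 [ 0.6  0.  -0.3] [-28.03 -26.58]
18.43 91 91.03 [-0.2 -0.1  0.7] [-27.98 -26.41]
18.68 90 89.96 [-1.1 -0.   0.5] [-27.79 -26.43]
18.93 89 88.84 [-0.3  0.1  1. ] [-27.92 -26.5 ]
19.18 88 87.87 [0.4 0.5 0.2] [-28.1  -26.41]
19.43 87 86.92 [-0.2  0.1  0.5] [-28.13 -26.38]
19.68 86 85.95 [ 0.5 -0.1  0.4] [-28.01 -26.33]
19.93 85 84.91 [-1.6 -0.2  2.3] [-27.75 -26.43]
20.18 84 83.79 [-2.1  0.9  0.7] [-27.83 -26.62]
20.43 83 82.8 [-2.2  1.1  0.8] [-27.93 -26.66]
20.68 82 82.61 [-3.2  0.7  6.2] [-26.15 -26.02]
20.93 81 82.48 [-6.5  0.8 10.6] [-24.23 -25.22]
```

View pics/s6.png

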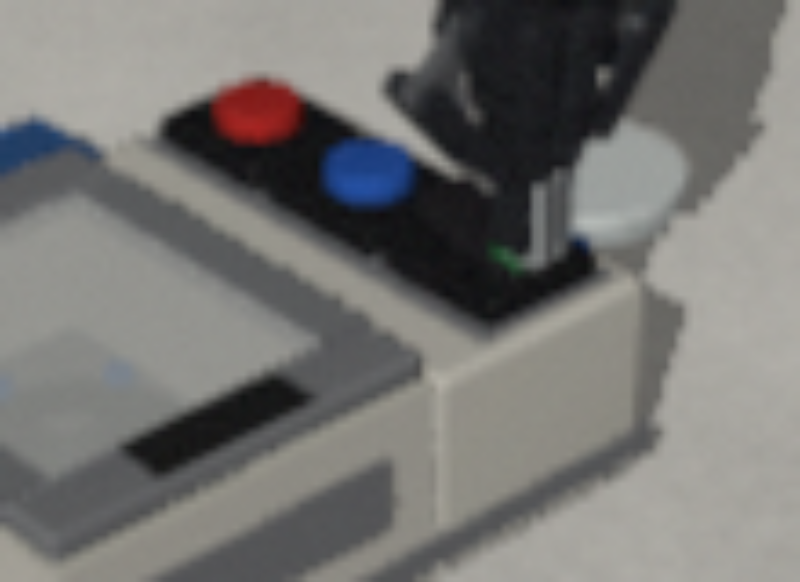

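Run:
```python
from h import *
import cv2
w=get_obs()["tcp_pos"]
move_l([w[0],w[1],110],speed=120)
move_l([566,-12.5,110],speed=150)
o=get_obs();print(o["t"],o["tcp_pos"],o["wrist_force"])
cv2.imwrite("pics/w7.png",get_image("wrist")[:,:,::-1])
a=get_image("side")[150:320,200:400,::-1];cv2.imwrite('pics/s7.png',cv2.resize(a[30:110,70:180],(800,582)))
```

```text
22.125 [564.78121822 -12.29058699 108.92771884] [-0.96842028  0.4754998   0.46281014]
```

View pics/s7.png

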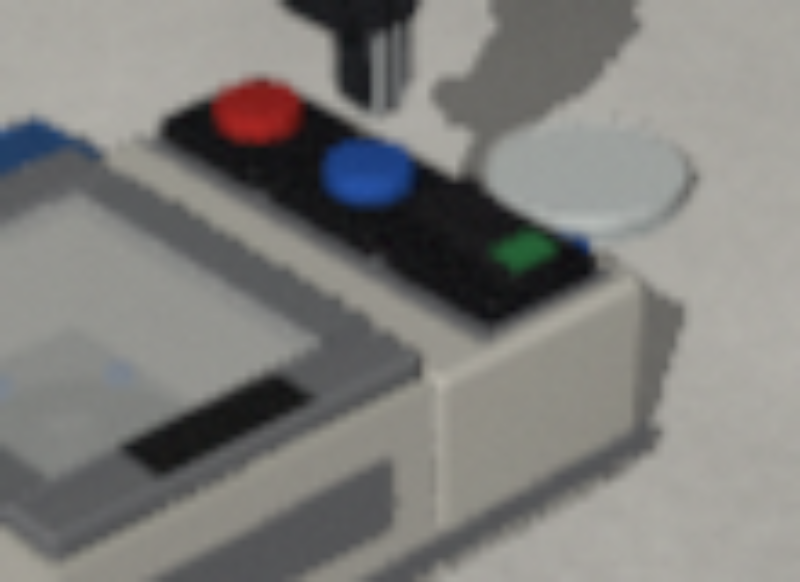

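View pics/w7.png

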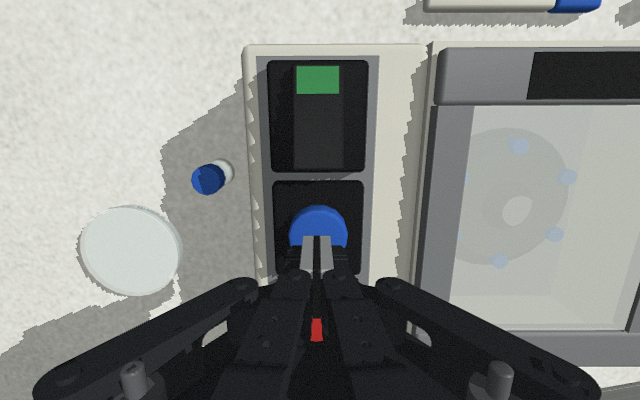

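Run:
```python
from h import *
from scipy.spatial.transform import Rotation as Ro
import cv2
c=get_calibration("wrist");M=c["mount"];o=get_obs();Rt=Ro.from_euler('xyz',o["ee_rot"],degrees=True).as_matrix()
print(o["t"],o["tcp_pos"])
im=cv2.imread("pics/w7.png").astype(int);m=(im[:,:,0]>110)&(im[:,:,2]<80);m[:,:270]=0;m[:,370:]=0
v,u=np.nonzero(m);print(u.min(),u.max(),v.min())
R=(u.max()-u.min()+1)/2;uc=(u.max()+u.min())/2
def w(u,v,z,t):
    d=Rt@M[:3,:3]@np.array([(u-c["cx"])/c["fx"],(v-c["cy"])/c["fy"],1]);C=t+Rt@M[:3,3];return C+d*(z-C[2])/d[2]
t=np.array([564.78,-12.29,108.93])
print(R,w(uc,v.min()+R,112,t), w(u.min(),v.min()+R,112,t)-w(u.max(),v.min()+R,112,t))
```

```text
22.225 [564.67991612 -12.14792132 109.33632347]
289 347 205
29.5 [563.92479214 -11.59652975 112.        ] [ -7.98893442 -33.18925675   0.        ]
```

Run:
```python
from h import *
import cv2
move_l([564,-11.8,90],speed=60)
z=90
while z>70:
    z-=1
    move_l([564,-11.8,z],speed=40); o=get_obs(); print(round(o["t"],2),round(z,1),o["tcp_pos"].round(2),o["wrist_force"].round(1))
    if o["wrist_force"][2]>11: break
wait(0.3);o=get_obs();print(o["t"],o["tcp_pos"].round(2),o["wrist_force"].round(1))
cv2.imwrite("pics/w8.png",get_image("wrist")[:,:,::-1])
a=get_image("side")[150:320,200:400,::-1];cv2.imwrite('pics/s8.png',cv2.resize(a[30:110,70:180],(800,582)))
```

```text
22.96 89 [564.33 -11.87  89.29] [-0.2  0.7  0.2]
23.21 88 [564.02 -11.82  88.03] [ 0.6  0.5 -0.3]
23.46 87 [563.91 -11.79  86.9 ] [-0.5 -0.1  0.4]
23.71 86 [563.9  -11.79  85.88] [-0.4 -0.2  0.4]
23.96 85 [564.24 -11.84  85.2 ] [ 0.5 -0.2  0.5]
24.21 84 [564.26 -11.83  84.25] [-0.4  0.1  2. ]
24.46 83 [564.25 -11.84  83.18] [0.3 0.6 2.2]
24.71 82 [564.25 -11.84  82.17] [ 0.2 -0.   2.8]
24.96 81 [564.23 -11.83  81.17] [-0.1 -0.4  4.5]
25.21 80 [564.25 -11.83  80.18] [-0.1  0.3  3.3]
25.46 79 [564.23 -11.84  79.21] [ 0.6 -0.8  3.8]
25.71 78 [564.24 -11.84  79.1 ] [-2.6  0.8  9.5]
25.96 77 [564.28 -11.83  79.01] [-4.2  0.5 13.9]
26.2583 [564.3  -11.82  79.04] [-4.1  1.2 13.6]
```

View pics/s8.png

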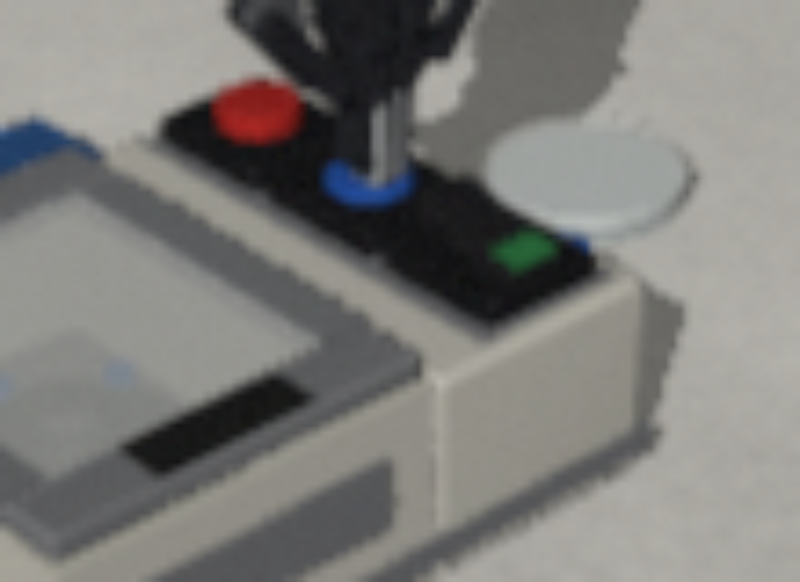

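View pics/w8.png

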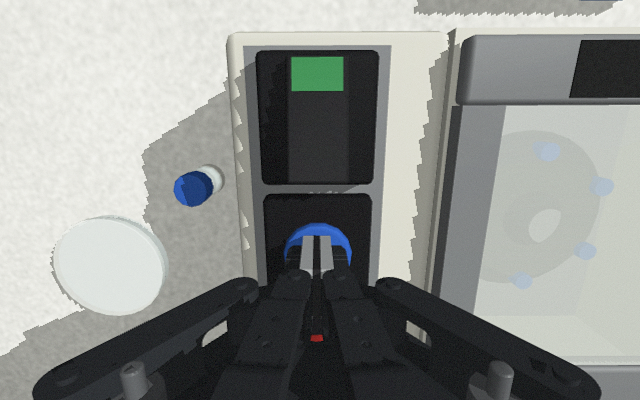

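The side view shows the blue key sunk under the fingertips at about (370,185). The lid is shut, the rocker is tipped to its green end and the red key is still up. The travel was 6 mm to a hard stop, with 13.6 N holding the key.

Run:
```python
from station import *
sign_off()
```

```text
the job is handed in; nothing more can be done
```

The short spin is set up and handed in: the lid is shut, the rocker is on, and the closed fingertips are still holding the blue key down. The robot clock read about 26 s of the 42 s allowed.

- **Lid:** I pushed it down on the rubber patch until it met the rim. Contact force rose to about 7 N, and the later pictures show it still flat.
- **Rocker:** I pressed the green end down to its stop, at about 10 N. After I lifted off, the picture shows the green end down.
- **Blue key:** I pressed it through about 6 mm to a hard stop. It was held at about 13.6 N at hand-in.
- **Red key and bystanders:** The last views show the red key up. The vial and dish look where they were. I made no separate final check of the other bystanders.

**Disagreement:** the closed fingertips met surfaces about 27 mm higher than the reported TCP would put them. I used that same offset for the rocker and the blue key, and both contact heights agreed with it.

The lid and rocker moved with almost no reading above the force sensor's noise. I therefore relied on the hard stops and the pictures to judge that they were fully down.

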